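# Fit the 13 mm filter plate in the microscope's lamp house

## Task

Feel the thickness of the black filter plates in the rack by pinching them, and fit the 13 mm one into the filter pocket on top of the lamp house: press it gently fully home on the pocket's stop, without forcing it, and let go. The other two plates must stand in the rack at the end, and nothing else on the bench should be disturbed.

Things in the scene. Friction and masses are not known exactly. Their poses are not given: they have to be found in the camera images.
- rack: aluminium rack on the bench, 52 mm (its x) by 245 mm (its y), end cheeks 30 mm tall, with three white bays in a row along its y, 75 mm apart, the middle one at its centre. Origin: centre of the underside. In each bay stands one black filter plate; the plates are not tracked, and which bay holds which changes from run to run.
- bay1: bay at the rack's +y end: white pocket open at the top, floor 12 mm and rim 35 mm above the bench, inside 18 mm along its x, 54 mm along its y; axes as the rack's; origin on the bench under its centre. Each bay is the same.
- bay2: the middle bay. The filter plates: black frame with a round window, about 120 g, 50 mm wide along the bay's y, 95 mm tall, standing loose and upright, centred to about 1 mm, top edge 107 mm above the bench. Alike but for their thickness along the bay's x: 10, 13 and 16 mm.
- bay3: the bay at the rack's -y end.
- housing: white lamp house, fixed to the bench, 110 mm along its x, 130 mm along its y, 110 mm tall; the filter pocket opens in the middle of its flat top; dimmer knob on its -x face. Origin: centre of the underside. Push on it with no more than 25 N.
- mouth (a point): centre of the pocket's mouth, 110 mm above the bench, axes as the lamp house's. Pocket: straight down, 14.5 mm along x, 53 mm along y (a plate goes in upright, thickness along x; the 16 mm one does not fit); rim bevelled, 4 mm wider on each side at the top, over the first 8 mm. Its floor is a hard steel stop, re-set from run to run, untracked, 34 to 48 mm below the mouth: feel for it.
- pad_body (a joint): spring pad on the pocket's -x wall, m: 0 empty, grows as a plate pushes it back: about 0.0015 for the 10 mm plate, 0.0045 for the 13 mm one. It slopes in from 8 to 28 mm below the mouth; it takes some 5 to 10 N of push to get a plate past it. Its friction then holds the plate, so one let go early hangs part-way.
- seat (a joint): brass feeler pin in the middle of the pocket's stop, m: 0 when nothing presses it (it then stands 5 mm above the stop), grows downwards to 0.005 when a plate stands fully down on the stop; its spring is weak (under 1 N).
- bottle: amber reagent bottle, 60 mm across, 130 mm tall; a bystander, origin at the centre of its underside.
- beaker: glass beaker, 70 mm across, 90 mm tall; a bystander, origin at the centre of its underside.
- petri: closed clear petri dish, 90 mm across, 16 mm tall; a bystander, origin at the centre of its underside.
- jar: white sample jar, 52 mm across, 60 mm tall; a bystander, origin at the centre of its underside.
- slidebox: blue slide box, 85 x 35 x 30 mm (long along its x); a bystander, origin at the centre of its underside.
- screwdriver: screwdriver, 160 mm long, lying along its x; a bystander.

How it is judged:
By the outcome, as a careful person would: the job done as asked, in the order asked, and still so for the second after the job is handed in, with the robot touching nothing.
It also fails if it takes over 54 s, if anything falls off the work surface, if the arm or the gripper's body presses on something with over 40 N, if the wrist force passes 120 N, or if a joint passes its speed limit or range.

## Robot

A 6-joint arm with a two-finger parallel gripper is mounted at the origin on the work surface. World frame = base frame: x ahead of the robot, y to its left, z up, the work surface at z = 0. Lengths are in m, angles in rad, forces in N, time in s.
With the tool pointing down it reaches from about 0.375 to 0.9 m from the base axis. Payload 3.1 kg.
Tool frame: the origin (TCP) lies on the centre line of the jaws, within the pads' length; the fingertips stand robot.tip_reach ahead of it and the grasp point (between the pads) is the TCP (robot.tip_reach is the distance from the TCP to the fingertips, in m); z points along the fingers, y is the direction in which the jaws open and shut (so a half turn about z gives the same grasp; the last joint's range is limited). The gripper opens to 87 mm and grips with 3 to 60 N. Pads are 19 mm wide; open, the fingers measure 117 mm over their backs; the gripper's body (75 mm by 190 mm) begins 51 mm behind the grasp point.
Start: joints at [-1.522, 0.527, 1.433, -0, 1.181, -0.178], TCP at [0.141, -0.609, 0.242] pointing down, gripper open.
Joint ranges: [-3.08, 3.08], [-0.75, 2.2], [0.22, 2.44], [-1.43, 4.57], [0, 2.65], [-2.85, 2.85]. Speed limits (rad/s): [2.79, 2.79, 3.14, 3.14, 3.14, 3.14].

## Interface

Orientations are given as a unit quaternion [x, y, z, w].
In Python, from rig import telemetry, viewer, robot gives the robot as it stands. The module is installed in compiled form; this text tells all that it offers.
- The arm moves only by the tool step_arm, never from a script. Its argument "targets" is a list of rows, each an object of numbers: "dx", "dy", "dz": the shift along the tool's x, y, z in m; "rx", "ry", "rz": the turn, a rotation vector about the tool's x, y, z in degrees. In form: [{"dx": .., "dy": .., "dz": .., "rx": .., "ry": .., "rz": ..}, ...]. A call has exactly 5 rows; each row is the pose to reach, as a shift and turn from the pose measured when the call began, along the tool's axes at that moment; what a row does not reach only later rows make up. A row lasts 1/8 s, in which the tool goes at most 62.5 mm and 10.7 degrees, less where a joint would pass 70% of its speed; a pose out of reach is approached as far as the arm can. A call with a gripper value outside its range is refused whole. "gripper" is the opening, from 0 (shut) to 1 (fully open), set as the call begins (left out, the last holds). The fingers move at their own pace and stop on an object; "force" is the grip in N (left out, the last holds). Time passes only in rows, so rows that repeat a pose let the fingers close, or fill a call up. It gives the time, the measured TCP pose, the force and the opening at its end, in the units of the state.
- telemetry.get_obs(): the state, without advancing time (a new reading comes with each control period).
- viewer.camera(name): name is "side" or "top"; returns a dict with "img" (480x640x3 uint8, blue, green, red), "depth" (480x640 float32, m along the optical axis (not along the pixel's ray), 0 where there is no reading), "K" (3x3 intrinsics, pixels), "k1" (the pictures are not rectified: a ray, as slopes to the right and down, at radius r is drawn at 1 + k1 r^2 times it, then the intrinsics apply), "R" (3x3) and "t" (3): a world point X has camera coordinates R X + t. Camera axes: x right, y down, z forward; pixel columns grow to the right and rows downward; lengths in m; the calibration is good to about 2 mm. A picture is of the moment at which its call begins.
- robot.hand_in(): hands the job in, once; it reports no verdict.
The state is a dict: "time": time; "q": joint angles; "joint_velocities": joint speeds; "joint_torque": joint torques, N m; "position": TCP position; "tool_rot": TCP orientation; "ft_force": force on the tool from outside, world axes, zero at the start; "moment": the same for the moment, N m; "grip_width": finger opening in m.
Only numpy, scipy, OpenCV 4.12 (cv2) and the standard library are available. Lean on these libraries where they do the work, as an engineer would, in place of code of your own. Each camera call takes 0.05 s, during which the arm holds its last target.

## Working session

There is one attempt and no reset: what is moved stays moved. The work goes in short steps, Python scripts to look and compute and a tool call to move; the robot and the scene stay as the last step left them, time stands still between calls to the robot, and variables do not carry over. Pictures are saved under pics/ and viewed, and the job is handed in when it is done.

Besides the shell and the picture viewer there is one more tool, called after "Request:" as a command line: name --argument value ..., lists and objects as JSON in quotes. step_arm: Moves the arm, as the interface text tells. Its arguments: {"type":"object","properties":{"targets":{"type":"array"},"gripper":{"type":"number"},"force":{"type":"number"}},"required":["targets"]}

```bash
mkdir -p pics; python3 - <<'E'
from rig import telemetry, viewer, robot
import cv2,numpy as np
o=telemetry.get_obs()
for k,v in o.items(): print(k,v)
print(robot.tip_reach)
for n in("top","side"):
    c=viewer.camera(n); cv2.imwrite(f"pics/{n}0.png",c["img"]); np.savez(f"{n}0.npz",**c)
    print(n,c["K"],c["k1"],c["R"],c["t"])
E
```

```text
time 0.0
q [-1.52250464e+00  5.28439033e-01  1.43389464e+00 -2.58352363e-05
  1.18138220e+00 -1.78495318e-01]
joint_velocities [ 0.00082783 -0.00102479  0.00059562  0.00158935 -0.00143394 -0.00070371]
joint_torque [ 6.40521139e-04 -4.40037560e+01 -1.76592457e+01  6.34595845e-02
  5.83136827e-02 -1.55618491e-04]
position [ 0.14052114 -0.60829471  0.24059069]
tool_rot [ 9.93576726e-01  1.13155478e-01  5.71440819e-05 -1.06014028e-03]
ft_force [-0.40022061  0.08549857  0.56731274]
moment [-0.03326365  0.03936319  0.00944418]
grip_width 0.08687888195138228
0.019
top [[466.11398117   0.         327.55603734]
 [  0.         466.11398117 241.40436495]
 [  0.           0.           1.        ]] -0.03858961712886081 [[ 0.00869838 -0.99977518 -0.01933719]
 [-0.99851631 -0.00764465 -0.05391422]
 [ 0.05375427  0.01977746 -0.99835832]] [0.05262424 0.61178567 1.23194063]
side [[548.05904936   0.         324.12432277]
 [  0.         548.05904936 248.46853519]
 [  0.           0.           1.        ]] -0.08358241571080123 [[ 9.48311111e-01 -3.17341986e-01  3.17536458e-04]
 [-1.74711339e-01 -5.22923615e-01 -8.34282231e-01]
 [ 2.64918827e-01  7.91103632e-01 -5.51337518e-01]] [-0.57851971  0.2240584   0.96056078]
```

View pics/top0.png

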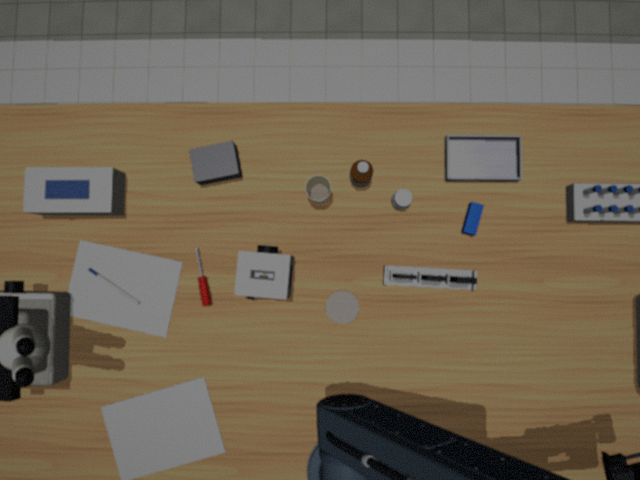

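View pics/side0.png

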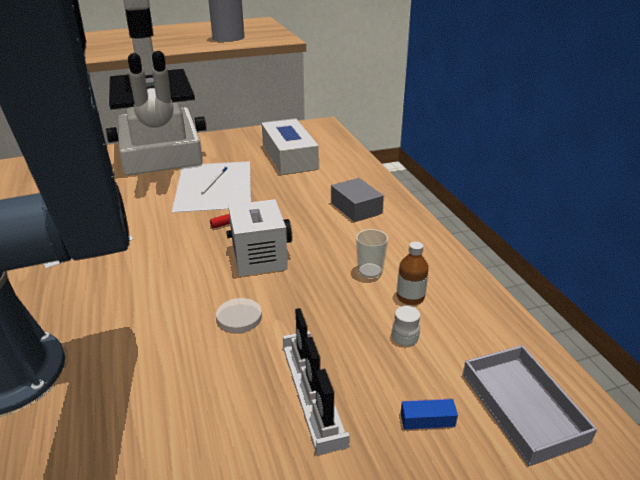

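```bash
python3 - <<'E'
import cv2
a=cv2.imread("pics/top0.png"); 
cv2.imwrite("pics/h.png",cv2.resize(a[235:310,225:305],None,fx=7,fy=7,interpolation=cv2.INTER_CUBIC))
cv2.imwrite("pics/r.png",cv2.resize(a[255:300,375:487],None,fx=7,fy=7,interpolation=cv2.INTER_CUBIC))
b=cv2.imread("pics/side0.png")
cv2.imwrite("pics/hs.png",cv2.resize(b[190:285,210:310],None,fx=6,fy=6,interpolation=cv2.INTER_CUBIC))
cv2.imwrite("pics/rs.png",cv2.resize(b[300:460,270:360],None,fx=3.7,fy=3.7,interpolation=cv2.INTER_CUBIC))
E
```

```text
(no output)
```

View pics/h.png

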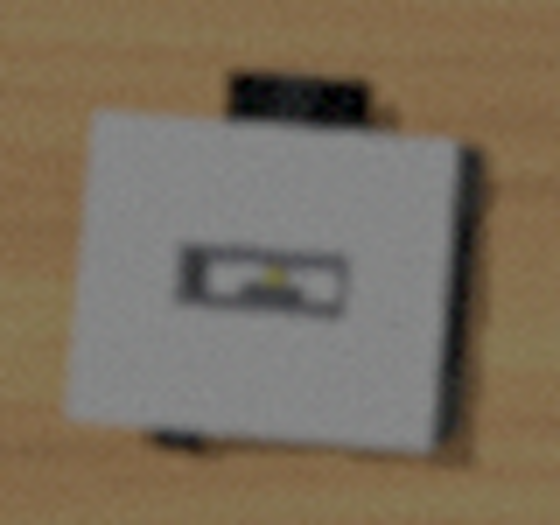

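View pics/r.png

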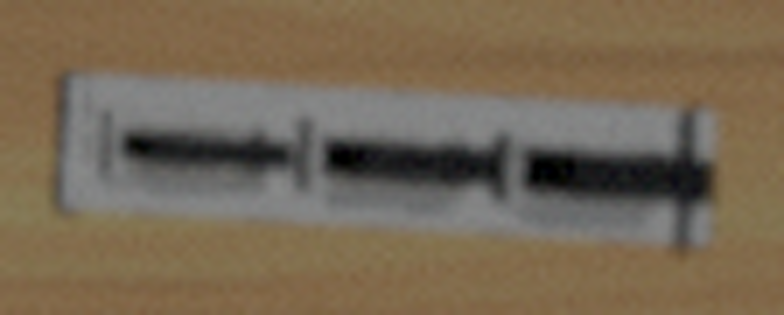

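View pics/hs.png

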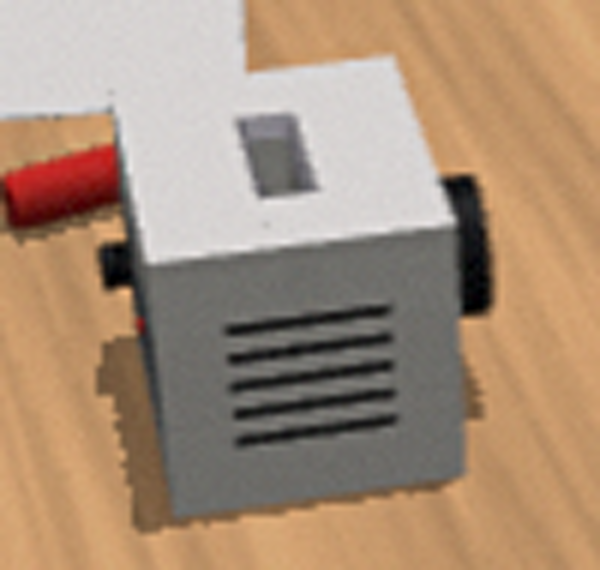

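View pics/rs.png

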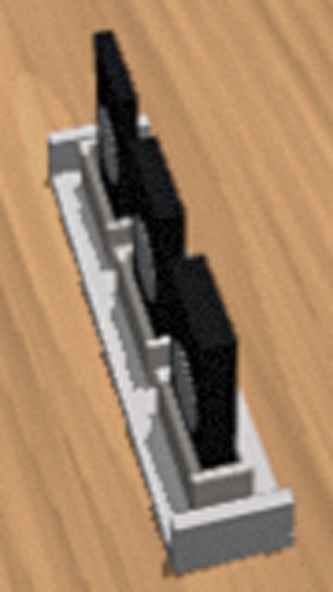

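```bash
cat > h.py <<'E'
import numpy as np, cv2
def load(n): return dict(np.load(f"{n}.npz"))
def ray(c,u,v):
    d=np.array([c["k1"].item(),0,0,0])
    p=cv2.undistortPoints(np.array([[[u,v]]],float),c["K"],d)[0,0]
    return np.array([p[0],p[1],1])
def atz(c,u,v,z):
    r=c["R"].T@ray(c,u,v); o=-c["R"].T@c["t"]
    return o+r*(z-o[2])/r[2]
def dep(c,u,v):
    z=c["depth"][int(round(v)),int(round(u))]
    return c["R"].T@(ray(c,u,v)*z-c["t"])
def proj(c,P):
    return cv2.projectPoints(np.array(P,float).reshape(-1,1,3),cv2.Rodrigues(c["R"])[0],c["t"],c["K"],np.array([c["k1"].item(),0,0,0]))[0][:,0]
E
python3 - <<'E'
from h import *
t=load("top0"); s=load("side0")
# cloud
def cloud(c):
    vv,uu=np.mgrid[0:480,0:640]
    p=cv2.undistortPoints(np.stack([uu,vv],-1).reshape(-1,1,2).astype(float),c["K"],np.array([c["k1"].item(),0,0,0]))[:,0]
    z=c["depth"].ravel(); P=np.c_[p*z[:,None],z]; W=(P-c["t"])@c["R"]; W[z==0]=np.nan
    return W.reshape(480,640,3)
W=cloud(t); S=cloud(s); np.savez("cl.npz",W=W,S=S)
m=lambda W,a,b:(W[...,2]>a)&(W[...,2]<b)
sub=np.zeros((480,640),bool)
# housing top
b=sub.copy(); b[235:310,225:305]=1
k=b&m(W,.1,.12); print("house n",k.sum(),np.nanmedian(W[k],0))
P=W[k][:,:2].astype(np.float32); print("rect",cv2.minAreaRect(P)); 
b=sub.copy(); b[190:285,215:300]=1
k=b&m(S,.1,.12)&(S[...,1]<.5); P=S[k].astype(np.float32); print(len(P),np.median(P,0),cv2.minAreaRect(P[:,:2].copy()))
b=sub.copy(); b[255:300,375:487]=1
for a in((.015,.05),(.06,.13)):
    k=b&m(W,*a); P=W[k].astype(np.float32); print(a,len(P),np.median(P,0),cv2.minAreaRect(P[:,:2].copy()))
b=sub.copy(); b[300:460,270:360]=1
for a in((.01,.05),(.06,.13)):
    k=b&m(S,*a); P=S[k].astype(np.float32); print("S",a,len(P),np.median(P,0),cv2.minAreaRect(P[:,:2].copy()))
# corners manual
f=lambda u,v,x0,y0:(x0+(u+.5)/7-.5,y0+(v+.5)/7-.5)
for q in((93,110),(465,140),(437,450),(66,420)): print("H",atz(t,*f(*q,225,235),.11))
for q in((180,243),(348,256),(342,318),(177,303)): print("M",atz(t,*f(*q,225,235),.11))
for q in((66,72),(715,105),(708,245),(62,210)): print("R",atz(t,*f(*q,375,255),.03))
E
```

```text
house n 2216 [0.52158903 0.21752303 0.10987428]
rect ((0.5222163796424866, 0.2183981090784073), (0.13137061893939972, 0.11019787192344666), 85.71154022216797)
1641 [0.52181715 0.20529073 0.11018616] ((0.5231647491455078, 0.21698175370693207), (0.1397249549627304, 0.11092311143875122), 85.83667755126953)
(0.015, 0.05) 461 [ 0.52036595 -0.1995065   0.03305387] ((0.5172078609466553, -0.21300768852233887), (0.24394312500953674, 0.05065466836094856), 86.66707611083984)
(0.06, 0.13) 390 [ 0.51785815 -0.22261477  0.10600826] ((0.5164276361465454, -0.21305611729621887), (0.19986487925052643, 0.016589263454079628), 88.05514526367188)
S (0.01, 0.05) 1680 [ 0.50853765 -0.2765928   0.02915091] ((0.5170440077781677, -0.21506501734256744), (0.24812574684619904, 0.05243327096104622), 86.68895721435547)
S (0.06, 0.13) 1454 [ 0.51476187 -0.23989835  0.09902175] ((0.5181609988212585, -0.21538209915161133), (0.20290601253509521, 0.017681114375591278), 86.41780090332031)
H [0.58247198 0.27897764 0.11      ]
H [0.57292887 0.14618487 0.11      ]
H [0.46347549 0.15471998 0.11      ]
H [0.47255472 0.28661383 0.11      ]
M [0.53554226 0.24704409 0.11      ]
M [0.5315126  0.18718108 0.11      ]
M [0.50959849 0.18899906 0.11      ]
M [0.51430398 0.24775659 0.11      ]
R [ 0.54977371 -0.09220601  0.03      ]
R [ 0.53925117 -0.33675047  0.03      ]
R [ 0.48665873 -0.33377317  0.03      ]
R [ 0.49787154 -0.09084995  0.03      ]
```

```bash
python3 - <<'E'
from h import *
d=np.load("cl.npz")
for n in"WS":
    W=d[n]; 
    for yc in(-.139,-.214,-.289):
        k=(W[...,2]>.1)&(W[...,2]<.112)&(abs(W[...,1]-yc)<.035)&(abs(W[...,0]-.517)<.03)
        P=W[k].astype(np.float32); print(n,len(P),np.median(P,0),cv2.minAreaRect(P[:,:2].copy()), np.polyfit(P[:,1],P[:,0],1))
t=load("top0")
from rig import telemetry
from scipy.spatial.transform import Rotation as R
o=telemetry.get_obs(); r=R.from_quat(o["tool_rot"]).as_matrix(); print(r); 
for b in((.5213,-.139),(.517,-.214),(.513,-.289),(.5225,.2177)): print(r.T@(np.array([*b,.2])-o["position"]))
E
```

```text
W 83 [ 0.5221609  -0.13832843  0.10631009] ((0.5212169885635376, -0.13914917409420013), (0.05084643512964249, 0.009992843493819237), 87.07571411132812) [0.04547441 0.52764307]
W 105 [ 0.5178706  -0.21530847  0.10695116] ((0.5167821049690247, -0.21388083696365356), (0.012481814250349998, 0.0489668995141983), 0.4001723527908325) [0.03896632 0.5256007 ]
W 129 [ 0.5135808  -0.28722006  0.10648917] ((0.5135890245437622, -0.28856736421585083), (0.014922496862709522, 0.04877391457557678), 0.2495315819978714) [0.04583223 0.52654667]
S 149 [ 0.5210999  -0.14371727  0.10650745] ((0.521910548210144, -0.13987098634243011), (0.051732297986745834, 0.010408253408968449), 86.62249755859375) [0.03872614 0.52668054]
S 224 [ 0.5172533 -0.219857   0.1064951] ((0.5179198980331421, -0.21553048491477966), (0.05427177622914314, 0.013296902179718018), 87.03524780273438) [0.03982342 0.52600598]
S 334 [ 0.51340866 -0.29254782  0.10738418] ((0.5140079855918884, -0.28974440693855286), (0.052338920533657074, 0.016678547486662865), 86.41780090332031) [0.04250265 0.52575801]
[[ 9.74395604e-01  2.24840381e-01 -1.04058531e-04]
 [ 2.24840157e-01 -9.74393737e-01  1.93616732e-03]
 [ 3.33934617e-04 -1.90998946e-03 -9.99998120e-01]]
[ 0.47656096 -0.37166824  0.04153363]
[ 0.45550805 -0.29955552  0.04138887]
[ 0.43474746 -0.22737535  0.04124407]
[ 0.55793072 -0.71896467  0.04222414]
```

```bash
cat > rel.py <<'E'
import sys
from h import *
from rig import telemetry
from scipy.spatial.transform import Rotation as R
def go(x,y,z,yaw):  # yaw of tool y axis in world, deg; tool down
    o=telemetry.get_obs(); r=R.from_quat(o["tool_rot"]); p=np.array(o["position"])
    a=np.radians(yaw); ty=np.array([np.cos(a),np.sin(a),0]); tz=np.array([0,0,-1.]); tx=np.cross(ty,tz)
    T=R.from_matrix(np.c_[tx,ty,tz])
    d=r.inv().apply(np.array([x,y,z])-p); rv=(r.inv()*T).as_rotvec(degrees=True)
    print("t",round(float(o["time"]),3),"p",p.round(4),"yaw",np.degrees(np.arctan2(*r.as_matrix()[1::-1,1])).round(2),"tz",r.as_matrix()[:,2].round(4),"F",np.round(o["ft_force"],2),"w",round(float(o["grip_width"]),5))
    print("d",d.round(4),"rv",rv.round(2))
if __name__=="__main__": go(*map(float,sys.argv[1:5]))
E
python3 rel.py .5137 -.289 .16 -2.8
```

```text
t 0.1 p [ 0.1405 -0.6084  0.2407] yaw -77.01 tz [-1.0e-04  1.9e-03 -1.0e+00] F [-0.47 -0.31  0.24] w 0.08695
d [ 0.4354 -0.2271  0.0812] rv [ -0.08  -0.09 -74.21]
```

Request:
step_arm --targets '[{"dx":0.048,"dy":-0.025,"dz":0,"rz":-8.2},{"dx":0.097,"dy":-0.05,"dz":0,"rz":-16.5},{"dx":0.145,"dy":-0.076,"dz":0,"rz":-24.7},{"dx":0.193,"dy":-0.101,"dz":0,"rz":-33},{"dx":0.242,"dy":-0.126,"dz":0.01,"rz":-41.2}]' --gripper 0.5 --force 3

```text
invalid input
```

```bash
python3 rel.py .5137 -.289 .16 -2.8
```

```text
t 0.1 p [ 0.1405 -0.6084  0.2407] yaw -77.01 tz [-1.0e-04  1.9e-03 -1.0e+00] F [-0.47 -0.31  0.24] w 0.08695
d [ 0.4354 -0.2271  0.0812] rv [ -0.08  -0.09 -74.21]
```

Perhaps all six keys are needed.

Request:
step_arm --targets '[{"dx":0.048,"dy":-0.025,"dz":0,"rx":0,"ry":0,"rz":-8.2},{"dx":0.097,"dy":-0.05,"dz":0,"rx":0,"ry":0,"rz":-16.5},{"dx":0.145,"dy":-0.076,"dz":0,"rx":0,"ry":0,"rz":-24.7},{"dx":0.193,"dy":-0.101,"dz":0,"rx":0,"ry":0,"rz":-33},{"dx":0.242,"dy":-0.126,"dz":0.01,"rx":0,"ry":0,"rz":-41.2}]' --gripper 0.5 --force 3

```text
time: 0.72
position: [0.3493, -0.4303, 0.2313]
tool_rot: [0.889, 0.457, 0.0, -0.0]
ft_force: [0.6, -0.7, -0.0]
grip_width: 0.0475
```

```bash
python3 rel.py .5137 -.289 .16 -2.8
```

```text
t 0.725 p [ 0.3493 -0.4303  0.2313] yaw -35.56 tz [ 7.e-04  6.e-04 -1.e+00] F [ 0.61 -0.72 -0.03] w 0.04746
d [0.2105 0.0515 0.0715] rv [ 3.000e-02 -5.000e-02 -3.276e+01]
```

Request:
step_arm --targets '[{"dx":0.053,"dy":0.013,"dz":0.018,"rx":0,"ry":0,"rz":-8.2},{"dx":0.105,"dy":0.026,"dz":0.036,"rx":0,"ry":0,"rz":-16.4},{"dx":0.158,"dy":0.039,"dz":0.05,"rx":0,"ry":0,"rz":-24.6},{"dx":0.2105,"dy":0.0515,"dz":0.06,"rx":0,"ry":0,"rz":-32.8},{"dx":0.2105,"dy":0.0515,"dz":0.0715,"rx":0,"ry":0,"rz":-32.8}]'

```text
time: 1.35
position: [0.516, -0.286, 0.1592]
tool_rot: [0.722, 0.692, 0.001, 0.0]
ft_force: [-0.4, -0.5, 0.5]
grip_width: 0.0435
```

```bash
python3 rel.py .5137 -.289 .095 -2.8
```

```text
t 1.35 p [ 0.516  -0.286   0.1592] yaw -2.42 tz [ 0.0012  0.0011 -1.    ] F [-0.41 -0.54  0.47] w 0.04346
d [-0.0032 -0.0022  0.0642] rv [ 0.06 -0.07  0.38]
```

Request:
step_arm --targets '[{"dx":-0.003,"dy":-0.002,"dz":0.0,"rx":0,"ry":0,"rz":-0.3},{"dx":-0.003,"dy":-0.002,"dz":0.025,"rx":0,"ry":0,"rz":-0.3},{"dx":-0.003,"dy":-0.002,"dz":0.05,"rx":0,"ry":0,"rz":-0.3},{"dx":-0.003,"dy":-0.002,"dz":0.064,"rx":0,"ry":0,"rz":-0.3},{"dx":-0.003,"dy":-0.002,"dz":0.064,"rx":0,"ry":0,"rz":-0.3}]'

```text
time: 1.98
position: [0.5128, -0.2894, 0.0946]
tool_rot: [0.721, 0.693, 0.001, -0.001]
ft_force: [-0.2, 0.6, 0.2]
grip_width: 0.0434
```

```bash
python3 rel.py .5137 -.289 .095 -2.8
```

```text
t 1.975 p [ 0.5128 -0.2894  0.0946] yaw -2.23 tz [-4.0e-04  2.3e-03 -1.0e+00] F [-0.21  0.58  0.24] w 0.04343
d [ 0.0004  0.0008 -0.0004] rv [-0.03 -0.13  0.57]
```

Request:
step_arm --targets '[{"dx":0,"dy":0.001,"dz":0,"rx":0,"ry":0,"rz":0.5},{"dx":0,"dy":0.001,"dz":0,"rx":0,"ry":0,"rz":0.5},{"dx":0,"dy":0.001,"dz":0,"rx":0,"ry":0,"rz":0.5},{"dx":0,"dy":0.001,"dz":0,"rx":0,"ry":0,"rz":0.5},{"dx":0,"dy":0.001,"dz":0,"rx":0,"ry":0,"rz":0.5}]' --gripper 0

```text
time: 2.6
position: [0.5139, -0.2895, 0.095]
tool_rot: [0.724, 0.69, 0.001, -0.001]
ft_force: [-0.2, 0.2, 3.6]
grip_width: 0.0158
```

```bash
python3 rel.py .5137 -.289 .095 -2.8
```

```text
t 2.6 p [ 0.5139 -0.2895  0.095 ] yaw -2.71 tz [-3.0e-04  1.9e-03 -1.0e+00] F [-0.18  0.23  3.63] w 0.01584
d [ 0.0005 -0.0002 -0.    ] rv [-0.02 -0.11  0.09]
```

Request:
step_arm --targets '[{"dx":0,"dy":0,"dz":0,"rx":0,"ry":0,"rz":0},{"dx":0,"dy":0,"dz":0,"rx":0,"ry":0,"rz":0},{"dx":0,"dy":0,"dz":0,"rx":0,"ry":0,"rz":0},{"dx":0,"dy":0,"dz":0,"rx":0,"ry":0,"rz":0},{"dx":0,"dy":0,"dz":-0.03,"rx":0,"ry":0,"rz":0}]' --gripper 0.5

```text
time: 3.22
position: [0.5124, -0.2884, 0.1232]
tool_rot: [0.724, 0.69, 0.0, -0.004]
ft_force: [-0.7, -0.3, 0.3]
grip_width: 0.0433
```

```bash
python3 rel.py .5218 -.1395 .095 -2.8
```

```text
t 3.225 p [ 0.5124 -0.2884  0.1232] yaw -2.72 tz [-0.0048  0.0057 -1.    ] F [-0.72 -0.29  0.35] w 0.04328
d [0.149  0.0024 0.029 ] rv [-0.29 -0.31  0.08]
```

Request:
step_arm --targets '[{"dx":0.045,"dy":0.001,"dz":-0.02,"rx":0,"ry":0,"rz":0},{"dx":0.095,"dy":0.002,"dz":-0.02,"rx":-0.3,"ry":-0.3,"rz":0},{"dx":0.14,"dy":0.0024,"dz":-0.005,"rx":-0.3,"ry":-0.3,"rz":0},{"dx":0.149,"dy":0.0024,"dz":0.015,"rx":-0.3,"ry":-0.3,"rz":0},{"dx":0.149,"dy":0.0024,"dz":0.029,"rx":-0.3,"ry":-0.3,"rz":0}]'

```text
time: 3.85
position: [0.5216, -0.1384, 0.0943]
tool_rot: [0.723, 0.691, 0.0, -0.0]
ft_force: [0.6, 0.3, -0.8]
grip_width: 0.0436
```

```bash
python3 rel.py .5218 -.1395 .095 -2.8
```

```text
t 3.85 p [ 0.5216 -0.1384  0.0943] yaw -2.61 tz [-4.e-04  5.e-04 -1.e+00] F [ 0.56  0.28 -0.8 ] w 0.04362
d [-0.0011  0.0003 -0.0007] rv [-0.02 -0.03  0.19]
```

Request:
step_arm --targets '[{"dx":-0.001,"dy":0,"dz":0,"rx":0,"ry":0,"rz":0.2},{"dx":-0.001,"dy":0,"dz":0,"rx":0,"ry":0,"rz":0.2},{"dx":-0.001,"dy":0,"dz":0,"rx":0,"ry":0,"rz":0.2},{"dx":-0.001,"dy":0,"dz":0,"rx":0,"ry":0,"rz":0.2},{"dx":-0.001,"dy":0,"dz":0,"rx":0,"ry":0,"rz":0.2}]' --gripper 0

```text
time: 4.47
position: [0.5216, -0.1398, 0.0947]
tool_rot: [0.724, 0.69, -0.0, 0.0]
ft_force: [-0.6, -1.7, 1.6]
grip_width: 0.0101
```

```bash
python3 rel.py .5178 -.2145 .095 -2.8
```

```text
t 4.475 p [ 0.5216 -0.1398  0.0947] yaw -2.81 tz [-0.e+00 -1.e-04 -1.e+00] F [-0.62 -1.67  1.56] w 0.01015
d [-0.0748 -0.0001 -0.0003] rv [-0.    0.01 -0.01]
```

Request:
step_arm --targets '[{"dx":0,"dy":0,"dz":0,"rx":0,"ry":0,"rz":0},{"dx":0,"dy":0,"dz":0,"rx":0,"ry":0,"rz":0},{"dx":0,"dy":0,"dz":0,"rx":0,"ry":0,"rz":0},{"dx":0,"dy":0,"dz":0,"rx":0,"ry":0,"rz":0},{"dx":0,"dy":0,"dz":-0.03,"rx":0,"ry":0,"rz":0}]' --gripper 0.5

```text
time: 5.1
position: [0.52, -0.139, 0.1232]
tool_rot: [0.724, 0.69, -0.001, -0.003]
ft_force: [-0.5, -0.5, 0.2]
grip_width: 0.0428
```

```bash
python3 rel.py .5178 -.2145 .095 -2.8
```

```text
t 5.1 p [ 0.52   -0.139   0.1232] yaw -2.81 tz [-0.005   0.0024 -1.    ] F [-0.48 -0.51  0.17] w 0.04278
d [-0.0755  0.0017  0.028 ] rv [-0.29 -0.12 -0.01]
```

Request:
step_arm --targets '[{"dx":-0.03,"dy":0.001,"dz":-0.02,"rx":0,"ry":0,"rz":0},{"dx":-0.0755,"dy":0.0017,"dz":-0.015,"rx":-0.3,"ry":-0.1,"rz":0},{"dx":-0.0755,"dy":0.0017,"dz":0.01,"rx":-0.3,"ry":-0.1,"rz":0},{"dx":-0.0755,"dy":0.0017,"dz":0.028,"rx":-0.3,"ry":-0.1,"rz":0},{"dx":-0.0755,"dy":0.0017,"dz":0.028,"rx":-0.3,"ry":-0.1,"rz":0}]'

```text
time: 5.72
position: [0.5168, -0.214, 0.0937]
tool_rot: [0.724, 0.689, -0.0, -0.002]
ft_force: [-0.6, -0.6, 0.3]
grip_width: 0.0432
```

```bash
python3 rel.py .5178 -.2145 .095 -2.8
```

```text
t 5.725 p [ 0.5168 -0.214   0.0937] yaw -2.83 tz [-0.0028  0.0024 -1.    ] F [-0.58 -0.59  0.27] w 0.0432
d [-0.0005  0.001  -0.0013] rv [-0.17 -0.13 -0.03]
```

Request:
step_arm --targets '[{"dx":-0.0005,"dy":0.001,"dz":-0.0013,"rx":-0.17,"ry":-0.13,"rz":0},{"dx":-0.0005,"dy":0.001,"dz":-0.0013,"rx":-0.17,"ry":-0.13,"rz":0},{"dx":-0.0005,"dy":0.001,"dz":-0.0013,"rx":-0.17,"ry":-0.13,"rz":0},{"dx":-0.0005,"dy":0.001,"dz":-0.0013,"rx":-0.17,"ry":-0.13,"rz":0},{"dx":-0.0005,"dy":0.001,"dz":-0.0013,"rx":-0.17,"ry":-0.13,"rz":0}]' --gripper 0

```text
time: 6.35
position: [0.5178, -0.2145, 0.0954]
tool_rot: [0.724, 0.689, -0.0, 0.0]
ft_force: [-0.6, 0.1, 2.4]
grip_width: 0.013
```

```bash
python3 rel.py .5178 -.2145 .225 -2.8
```

```text
t 6.35 p [ 0.5178 -0.2145  0.0954] yaw -2.82 tz [ 2.e-04 -2.e-04 -1.e+00] F [-0.56  0.08  2.41] w 0.01299
d [ 0.000e+00  1.000e-04 -1.296e-01] rv [ 0.01  0.01 -0.02]
```

Request:
step_arm --targets '[{"dx":0,"dy":0,"dz":0,"rx":0,"ry":0,"rz":0},{"dx":0,"dy":0,"dz":0,"rx":0,"ry":0,"rz":0},{"dx":0,"dy":0,"dz":-0.015,"rx":0,"ry":0,"rz":0},{"dx":0,"dy":0,"dz":-0.035,"rx":0,"ry":0,"rz":0},{"dx":0,"dy":0,"dz":-0.065,"rx":0,"ry":0,"rz":0}]' --gripper 0 --force 25

```text
time: 6.98
position: [0.5173, -0.2142, 0.161]
tool_rot: [0.724, 0.689, -0.0, -0.001]
ft_force: [0.6, -0.3, -0.6]
grip_width: 0.0131
```

```bash
python3 rel.py .5225 .2178 .225 -4.2
```

```text
t 6.975 p [ 0.5173 -0.2142  0.161 ] yaw -2.83 tz [-1.1e-03  8.0e-04 -1.0e+00] F [ 0.55 -0.32 -0.61] w 0.01313
d [ 0.4318 -0.0162 -0.0637] rv [-0.07 -0.04  1.37]
```

Request:
step_arm --targets '[{"dx":0,"dy":0,"dz":-0.04,"rx":0,"ry":0,"rz":0},{"dx":0.005,"dy":0,"dz":-0.066,"rx":0,"ry":0,"rz":0.3},{"dx":0.05,"dy":-0.002,"dz":-0.068,"rx":0,"ry":0,"rz":0.5},{"dx":0.1,"dy":-0.004,"dz":-0.068,"rx":0,"ry":0,"rz":0.7},{"dx":0.155,"dy":-0.006,"dz":-0.068,"rx":0,"ry":0,"rz":0.9}]'

```text
time: 7.6
position: [0.5191, -0.0581, 0.2301]
tool_rot: [0.73, 0.683, 0.0, 0.0]
ft_force: [0.5, 0.2, -0.7]
grip_width: 0.0129
```

```bash
python3 rel.py .5225 .2178 .225 -4.2
```

```text
t 7.6 p [ 0.5191 -0.0581  0.2301] yaw -3.82 tz [ 6.e-04  4.e-04 -1.e+00] F [ 0.53  0.22 -0.74] w 0.01287
d [ 0.2755 -0.015   0.0052] rv [ 0.03 -0.02  0.38]
```

Request:
step_arm --targets '[{"dx":0.055,"dy":-0.003,"dz":0,"rx":0,"ry":0,"rz":0.1},{"dx":0.11,"dy":-0.006,"dz":0,"rx":0,"ry":0,"rz":0.2},{"dx":0.165,"dy":-0.009,"dz":0,"rx":0,"ry":0,"rz":0.3},{"dx":0.22,"dy":-0.012,"dz":0,"rx":0,"ry":0,"rz":0.4},{"dx":0.265,"dy":-0.015,"dz":0,"rx":0,"ry":0,"rz":0.4}]'

```text
time: 8.22
position: [0.5215, 0.2095, 0.2311]
tool_rot: [0.732, 0.681, 0.001, 0.0]
ft_force: [0.8, -0.3, -0.9]
grip_width: 0.0134
```

```bash
python3 rel.py .5225 .2178 .205 -4.2
```

```text
t 8.225 p [0.5215 0.2095 0.2311] yaw -4.16 tz [ 1.6e-03  7.0e-04 -1.0e+00] F [ 0.76 -0.26 -0.87] w 0.01337
d [0.0083 0.0004 0.0261] rv [ 0.09 -0.05  0.04]
```

Request:
step_arm --targets '[{"dx":0.008,"dy":0.0004,"dz":0.01,"rx":0.1,"ry":-0.05,"rz":0},{"dx":0.0083,"dy":0.0004,"dz":0.02,"rx":0.1,"ry":-0.05,"rz":0},{"dx":0.0083,"dy":0.0004,"dz":0.026,"rx":0.1,"ry":-0.05,"rz":0},{"dx":0.0083,"dy":0.0004,"dz":0.026,"rx":0.1,"ry":-0.05,"rz":0},{"dx":0.0083,"dy":0.0004,"dz":0.026,"rx":0.1,"ry":-0.05,"rz":0}]'

```text
time: 8.85
position: [0.5229, 0.2168, 0.2052]
tool_rot: [0.733, 0.68, -0.0, -0.0]
ft_force: [0.2, -0.6, -1.0]
grip_width: 0.0127
```

```bash
python3 rel.py .5225 .2178 .19 -4.2; python3 - <<'E'
from rig import viewer
import cv2,numpy as np
for n,(a,b,c,d) in dict(side=(110,285,190,320),top=(220,320,215,315)).items():
    k=viewer.camera(n); np.savez(n+"1.npz",**k)
    cv2.imwrite(f"pics/{n}1.png",cv2.resize(k["img"][a:b,c:d],None,fx=3.4 if n=="side" else 6,fy=3.4 if n=="side" else 6,interpolation=cv2.INTER_CUBIC))
E
```

```text
t 8.85 p [0.5229 0.2168 0.2052] yaw -4.25 tz [-1.e-04 -0.e+00 -1.e+00] F [ 0.18 -0.57 -1.02] w 0.01271
d [ 0.0009 -0.0005  0.0152] rv [-0.    0.   -0.05]
```

View pics/side1.png

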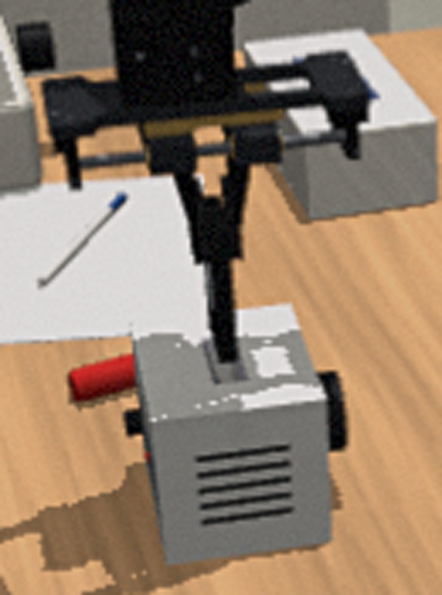

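View pics/top1.png

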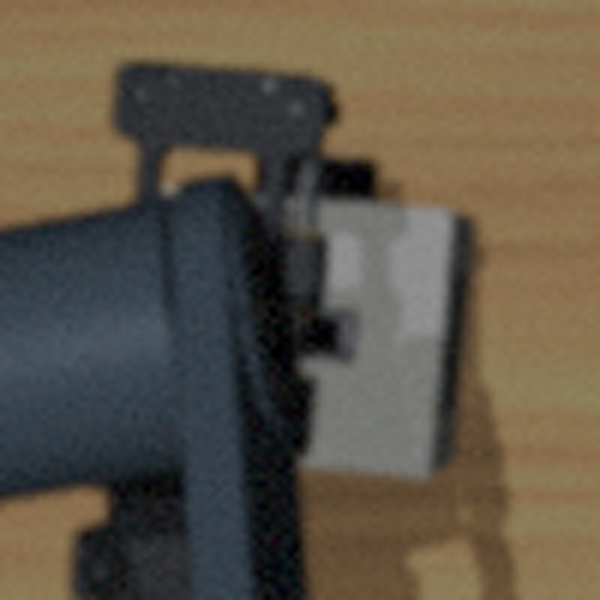

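Request:
step_arm --targets '[{"dx":0.001,"dy":-0.0004,"dz":0.004,"rx":0,"ry":0,"rz":0},{"dx":0.001,"dy":-0.0004,"dz":0.008,"rx":0,"ry":0,"rz":0},{"dx":0.001,"dy":-0.0004,"dz":0.012,"rx":0,"ry":0,"rz":0},{"dx":0.001,"dy":-0.0004,"dz":0.015,"rx":0,"ry":0,"rz":0},{"dx":0.001,"dy":-0.0004,"dz":0.018,"rx":0,"ry":0,"rz":0}]'

```text
time: 9.57
position: [0.5226, 0.2183, 0.1872]
tool_rot: [0.733, 0.681, 0.0, 0.0]
ft_force: [0.4, -0.4, -1.0]
grip_width: 0.0127
```

```bash
python3 rel.py .5225 .2178 .18 -4.2;  python3 -c "
from rig import telemetry as t;print(t.get_obs()['moment'])"
```

```text
t 9.575 p [0.5226 0.2183 0.1872] yaw -4.21 tz [ 3.e-04  1.e-04 -1.e+00] F [ 0.4  -0.38 -0.96] w 0.01267
d [-0.0005 -0.0001  0.0072] rv [ 0.02 -0.01 -0.01]
[-0.0581156  -0.09920597  0.00116522]
```

Request:
step_arm --targets '[{"dx":-0.0005,"dy":0,"dz":0.0015,"rx":0,"ry":0,"rz":0},{"dx":-0.0005,"dy":0,"dz":0.003,"rx":0,"ry":0,"rz":0},{"dx":-0.0005,"dy":0,"dz":0.0045,"rx":0,"ry":0,"rz":0},{"dx":-0.0005,"dy":0,"dz":0.0055,"rx":0,"ry":0,"rz":0},{"dx":-0.0005,"dy":0,"dz":0.0065,"rx":0,"ry":0,"rz":0}]'

```text
time: 10.2
position: [0.5226, 0.2178, 0.1807]
tool_rot: [0.733, 0.681, 0.0, 0.0]
ft_force: [-0.3, -0.0, -0.1]
grip_width: 0.0129
```

```bash
python3 rel.py .5225 .2178 .175 -4.2;  python3 -c "
from rig import telemetry as t;print(t.get_obs()['moment'])"
```

```text
t 10.2 p [0.5226 0.2178 0.1807] yaw -4.21 tz [ 4.e-04  1.e-04 -1.e+00] F [-0.25 -0.03 -0.06] w 0.01295
d [-0.     -0.0001  0.0057] rv [ 0.02 -0.01 -0.01]
[-0.05510157 -0.14904584  0.01903912]
```

Request:
step_arm --targets '[{"dx":0,"dy":0,"dz":0.002,"rx":0,"ry":0,"rz":0},{"dx":0,"dy":0,"dz":0.004,"rx":0,"ry":0,"rz":0},{"dx":0,"dy":0,"dz":0.006,"rx":0,"ry":0,"rz":0},{"dx":0,"dy":0,"dz":0.008,"rx":0,"ry":0,"rz":0},{"dx":0,"dy":0,"dz":0.009,"rx":0,"ry":0,"rz":0}]'

```text
time: 10.82
position: [0.5233, 0.218, 0.1726]
tool_rot: [0.733, 0.681, 0.001, 0.001]
ft_force: [-0.1, 0.0, 6.7]
grip_width: 0.0129
```

```bash
python3 rel.py .5225 .2178 .16 -4.2;  python3 -c "
from rig import telemetry as t;print(t.get_obs()['moment'])"
```

```text
t 10.825 p [0.5233 0.218  0.1726] yaw -4.22 tz [ 2.2e-03  6.0e-04 -1.0e+00] F [-0.13  0.    6.69] w 0.01289
d [-0.0003 -0.0008  0.0126] rv [ 0.12 -0.05 -0.02]
[-0.01699294  0.02545512 -0.03157803]
```

Request:
step_arm --targets '[{"dx":0,"dy":0,"dz":0.0015,"rx":0,"ry":0,"rz":0},{"dx":0,"dy":0,"dz":0.003,"rx":0,"ry":0,"rz":0},{"dx":0,"dy":0,"dz":0.0045,"rx":0,"ry":0,"rz":0},{"dx":0,"dy":0,"dz":0.006,"rx":0,"ry":0,"rz":0},{"dx":0,"dy":0,"dz":0.0075,"rx":0,"ry":0,"rz":0}]'

```text
time: 11.45
position: [0.5233, 0.2183, 0.1664]
tool_rot: [0.733, 0.681, 0.001, 0.001]
ft_force: [-2.1, 0.7, 9.7]
grip_width: 0.0126
```

```bash
python3 rel.py .5230 .2178 .16 -4.2;  python3 -c "
from rig import telemetry as t;print(t.get_obs()['moment'])"
```

```text
t 11.45 p [0.5233 0.2183 0.1664] yaw -4.23 tz [ 0.0029  0.0011 -1.    ] F [-2.1   0.69  9.65] w 0.01262
d [-0.0005 -0.0003  0.0064] rv [ 0.16 -0.08 -0.03]
[-0.03448799  0.32008614 -0.04579368]
```

Request:
step_arm --targets '[{"dx":0,"dy":-0.0003,"dz":0.0015,"rx":0.1,"ry":0,"rz":0},{"dx":0,"dy":-0.0003,"dz":0.003,"rx":0.1,"ry":0,"rz":0},{"dx":0,"dy":-0.0003,"dz":0.0045,"rx":0.1,"ry":0,"rz":0},{"dx":0,"dy":-0.0003,"dz":0.0055,"rx":0.1,"ry":0,"rz":0},{"dx":0,"dy":-0.0003,"dz":0.0065,"rx":0.1,"ry":0,"rz":0}]'

```text
time: 12.08
position: [0.5233, 0.2185, 0.161]
tool_rot: [0.733, 0.681, 0.001, 0.0]
ft_force: [-0.4, 0.6, 7.6]
grip_width: 0.0127
```

```bash
python3 rel.py .5230 .2178 .155 -4.2;  python3 -c "
from rig import telemetry as t;print(t.get_obs()['moment'])"
```

```text
t 12.075 p [0.5233 0.2185 0.161 ] yaw -4.23 tz [ 0.0023  0.0017 -1.    ] F [-0.39  0.57  7.57] w 0.01265
d [-0.0007 -0.0003  0.006 ] rv [ 0.13 -0.11 -0.03]
[-0.04648929  0.14969701  0.00116022]
```

Request:
step_arm --targets '[{"dx":0,"dy":-0.0003,"dz":0.0012,"rx":0.1,"ry":-0.1,"rz":0},{"dx":0,"dy":-0.0003,"dz":0.0016,"rx":0.1,"ry":-0.1,"rz":0},{"dx":0,"dy":-0.0003,"dz":0.002,"rx":0.1,"ry":-0.1,"rz":0},{"dx":0,"dy":-0.0003,"dz":0.0025,"rx":0.1,"ry":-0.1,"rz":0},{"dx":0,"dy":-0.0003,"dz":0.0025,"rx":0.1,"ry":-0.1,"rz":0}]'

```text
time: 12.7
position: [0.5234, 0.2187, 0.1595]
tool_rot: [0.733, 0.68, 0.001, 0.0]
ft_force: [-2.2, -0.6, 6.3]
grip_width: 0.0128
```

```bash
python3 rel.py .5230 .2178 .155 -4.2
```

```text
t 12.7 p [0.5234 0.2187 0.1595] yaw -4.23 tz [ 1.6e-03  4.0e-04 -1.0e+00] F [-2.16 -0.64  6.34] w 0.01284
d [-0.0009 -0.0003  0.0045] rv [ 0.09 -0.03 -0.03]
```

Request:
step_arm --targets '[{"dx":-0.0005,"dy":-0.0002,"dz":0.0012,"rx":0.1,"ry":0,"rz":0},{"dx":-0.0005,"dy":-0.0002,"dz":0.0016,"rx":0.1,"ry":0,"rz":0},{"dx":-0.0005,"dy":-0.0002,"dz":0.002,"rx":0.1,"ry":0,"rz":0},{"dx":-0.0005,"dy":-0.0002,"dz":0.0025,"rx":0.1,"ry":0,"rz":0},{"dx":-0.0005,"dy":-0.0002,"dz":0.0028,"rx":0.1,"ry":0,"rz":0}]'

```text
time: 13.32
position: [0.5233, 0.2185, 0.158]
tool_rot: [0.733, 0.68, 0.001, -0.0]
ft_force: [-1.9, -0.3, 9.9]
grip_width: 0.0128
```

```bash
python3 rel.py .5230 .2178 .155 -4.2
```

```text
t 13.325 p [0.5233 0.2185 0.158 ] yaw -4.24 tz [ 0.001   0.0013 -1.    ] F [-1.86 -0.28  9.93] w 0.01281
d [-0.0008 -0.0003  0.003 ] rv [ 0.05 -0.08 -0.04]
```

Request:
step_arm --targets '[{"dx":-0.0005,"dy":0,"dz":0.0012,"rx":0,"ry":0,"rz":0},{"dx":-0.0005,"dy":0,"dz":0.0016,"rx":0,"ry":0,"rz":0},{"dx":-0.0005,"dy":0,"dz":0.002,"rx":0,"ry":0,"rz":0},{"dx":-0.0005,"dy":0,"dz":0.0025,"rx":0,"ry":0,"rz":0},{"dx":-0.0005,"dy":0,"dz":0.0025,"rx":0,"ry":0,"rz":0}]'

```text
time: 13.95
position: [0.5234, 0.2185, 0.158]
tool_rot: [0.733, 0.68, 0.002, -0.0]
ft_force: [-3.8, 0.2, 15.9]
grip_width: 0.0129
```

```bash
python3 rel.py .5230 .2178 .155 -4.2
```

```text
t 13.95 p [0.5234 0.2185 0.158 ] yaw -4.25 tz [ 0.0022  0.0022 -1.    ] F [-3.8   0.21 15.92] w 0.01291
d [-0.0008 -0.0003  0.003 ] rv [ 0.12 -0.14 -0.05]
```

Request:
step_arm --targets '[{"dx":0,"dy":-0.0005,"dz":0.0005,"rx":0.12,"ry":-0.14,"rz":0},{"dx":-0.0005,"dy":-0.0007,"dz":0.001,"rx":0.12,"ry":-0.14,"rz":0},{"dx":-0.0007,"dy":-0.0007,"dz":0.0018,"rx":0.12,"ry":-0.14,"rz":0},{"dx":-0.0007,"dy":-0.0007,"dz":0.0024,"rx":0.12,"ry":-0.14,"rz":0},{"dx":-0.0007,"dy":-0.0007,"dz":0.0026,"rx":0.12,"ry":-0.14,"rz":0}]'

```text
time: 14.58
position: [0.5234, 0.2186, 0.1579]
tool_rot: [0.733, 0.68, 0.001, 0.0]
ft_force: [-2.5, 1.2, 17.4]
grip_width: 0.013
```

```bash
python3 rel.py .5230 .2178 .155 -4.2; python3 - <<'E'
from rig import viewer
import cv2,numpy as np
k=viewer.camera("side"); np.savez("side2.npz",**k)
cv2.imwrite(f"pics/side2.png",cv2.resize(k["img"][130:280,200:310],None,fx=5,fy=4,interpolation=cv2.INTER_CUBIC))
E
```

```text
t 14.575 p [0.5234 0.2186 0.1579] yaw -4.25 tz [ 0.0024  0.0013 -1.    ] F [-2.54  1.17 17.42] w 0.013
d [-0.0008 -0.0003  0.0029] rv [ 0.13 -0.09 -0.05]
```

View pics/side2.png

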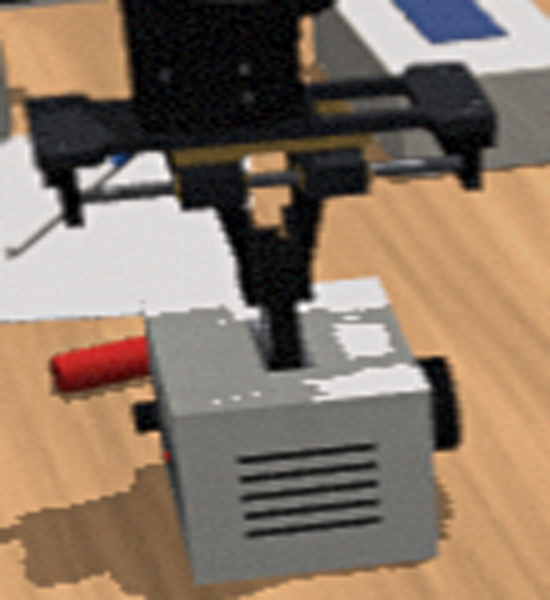

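Request:
step_arm --targets '[{"dx":0,"dy":0,"dz":0.0008,"rx":0,"ry":0,"rz":0},{"dx":0,"dy":0,"dz":0.0005,"rx":0,"ry":0,"rz":0},{"dx":0,"dy":0,"dz":0.0003,"rx":0,"ry":0,"rz":0},{"dx":0,"dy":0,"dz":0.0003,"rx":0,"ry":0,"rz":0},{"dx":0,"dy":0,"dz":0.0003,"rx":0,"ry":0,"rz":0}]'

```text
time: 15.25
position: [0.5234, 0.2186, 0.158]
tool_rot: [0.733, 0.68, 0.001, 0.0]
ft_force: [-0.4, -0.4, 6.3]
grip_width: 0.0131
```

Request:
step_arm --targets '[{"dx":0,"dy":0,"dz":0,"rx":0,"ry":0,"rz":0},{"dx":0,"dy":0,"dz":0,"rx":0,"ry":0,"rz":0},{"dx":0,"dy":0,"dz":0,"rx":0,"ry":0,"rz":0},{"dx":0,"dy":0,"dz":0,"rx":0,"ry":0,"rz":0},{"dx":0,"dy":0,"dz":0,"rx":0,"ry":0,"rz":0}]' --gripper 0.5

```text
time: 15.88
position: [0.5233, 0.2186, 0.1579]
tool_rot: [0.733, 0.68, 0.001, 0.0]
ft_force: [0.1, 0.0, 0.2]
grip_width: 0.0426
```

```bash
python3 rel.py .5230 .2178 .22 -4.2
```

```text
t 15.875 p [0.5233 0.2186 0.1579] yaw -4.26 tz [ 0.0021  0.0014 -1.    ] F [0.08 0.03 0.24] w 0.04256
d [-0.0007 -0.0001 -0.0621] rv [ 0.11 -0.09 -0.06]
```

Request:
step_arm --targets '[{"dx":0,"dy":0,"dz":-0.01,"rx":0,"ry":0,"rz":0},{"dx":0,"dy":0,"dz":-0.03,"rx":0.1,"ry":-0.1,"rz":0},{"dx":0,"dy":0,"dz":-0.05,"rx":0.1,"ry":-0.1,"rz":0},{"dx":0,"dy":0,"dz":-0.06,"rx":0.1,"ry":-0.1,"rz":0},{"dx":0,"dy":0,"dz":-0.06,"rx":0.1,"ry":-0.1,"rz":0}]'

```text
time: 16.5
position: [0.5236, 0.2186, 0.2189]
tool_rot: [0.733, 0.68, 0.001, 0.001]
ft_force: [0.1, -0.3, -0.1]
grip_width: 0.0434
```

```bash
python3 rel.py .5233 .2180 .192 -4.2; python3 - <<'E'
from rig import viewer
import cv2,numpy as np
k=viewer.camera("side"); np.savez("side3.npz",**k)
cv2.imwrite(f"pics/side3.png",cv2.resize(k["img"][130:280,200:310],None,fx=5,fy=4,interpolation=cv2.INTER_CUBIC))
E
```

```text
t 16.5 p [0.5236 0.2186 0.2189] yaw -4.26 tz [ 2.3e-03  2.0e-04 -1.0e+00] F [ 0.09 -0.33 -0.06] w 0.04338
d [-0.0007 -0.0004  0.0269] rv [ 0.13 -0.02 -0.06]
```

View pics/side3.png

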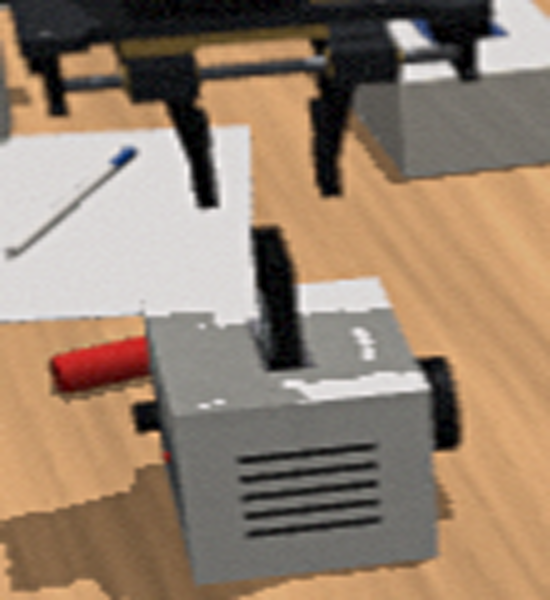

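Request:
step_arm --targets '[{"dx":-0.0007,"dy":-0.0004,"dz":0,"rx":0.1,"ry":0,"rz":0},{"dx":-0.0007,"dy":-0.0004,"dz":0,"rx":0.1,"ry":0,"rz":0},{"dx":-0.0007,"dy":-0.0004,"dz":0.01,"rx":0.1,"ry":0,"rz":0},{"dx":-0.0007,"dy":-0.0004,"dz":0.02,"rx":0.1,"ry":0,"rz":0},{"dx":-0.0007,"dy":-0.0004,"dz":0.026,"rx":0.1,"ry":0,"rz":0}]' --gripper 0 --force 5

```text
time: 17.18
position: [0.522, 0.2177, 0.1907]
tool_rot: [0.733, 0.68, -0.001, -0.001]
ft_force: [-0.1, 0.0, 1.4]
grip_width: 0.0034
```

```bash
python3 rel.py .5233 .2180 .192 -4.2
```

```text
t 17.175 p [0.522  0.2177 0.1907] yaw -4.26 tz [-3.2e-03 -4.0e-04 -1.0e+00] F [-0.08  0.01  1.37] w 0.00345
d [ 0.0004  0.0012 -0.0013] rv [-0.18  0.04 -0.06]
```

Request:
step_arm --targets '[{"dx":0,"dy":0.001,"dz":0.0005,"rx":-0.2,"ry":0,"rz":0},{"dx":0,"dy":0.001,"dz":0.0012,"rx":-0.2,"ry":0,"rz":0},{"dx":0,"dy":0.001,"dz":0.002,"rx":-0.2,"ry":0,"rz":0},{"dx":0,"dy":0.001,"dz":0.0027,"rx":-0.2,"ry":0,"rz":0},{"dx":0,"dy":0.001,"dz":0.0033,"rx":-0.2,"ry":0,"rz":0}]'

```text
time: 17.8
position: [0.5234, 0.2177, 0.189]
tool_rot: [0.733, 0.68, 0.0, 0.001]
ft_force: [-2.0, -0.7, 10.7]
grip_width: 0.0006
```

```bash
python3 rel.py .5233 .2180 .192 -4.2
```

```text
t 17.8 p [0.5234 0.2177 0.189 ] yaw -4.25 tz [ 1.8e-03 -5.0e-04 -1.0e+00] F [-1.97 -0.68 10.71] w 0.0006
d [ 0.0003 -0.0001 -0.003 ] rv [ 0.1   0.02 -0.05]
```

Request:
step_arm --targets '[{"dx":0,"dy":0,"dz":0.0015,"rx":0,"ry":0,"rz":0},{"dx":0,"dy":0,"dz":0.0018,"rx":0,"ry":0,"rz":0},{"dx":0,"dy":0,"dz":0.0021,"rx":0,"ry":0,"rz":0},{"dx":0,"dy":0,"dz":0.0024,"rx":0,"ry":0,"rz":0},{"dx":0,"dy":0,"dz":0.0024,"rx":0,"ry":0,"rz":0}]'

```text
time: 18.42
position: [0.5235, 0.2177, 0.189]
tool_rot: [0.733, 0.68, 0.001, 0.001]
ft_force: [-3.0, -1.3, 12.1]
grip_width: 0.0007
```

```bash
python3 rel.py .5233 .2180 .192 -4.2
```

```text
t 18.425 p [0.5235 0.2177 0.189 ] yaw -4.24 tz [ 3.1e-03 -5.0e-04 -1.0e+00] F [-3.04 -1.3  12.07] w 0.00068
d [ 0.0003 -0.0002 -0.003 ] rv [ 0.18  0.01 -0.04]
```

Solid. Retreat up and away for a clear view.

Request:
step_arm --targets '[{"dx":0,"dy":0,"dz":-0.01,"rx":0,"ry":0,"rz":0},{"dx":0,"dy":0,"dz":-0.04,"rx":0,"ry":0,"rz":0},{"dx":0,"dy":0,"dz":-0.08,"rx":0,"ry":0,"rz":0},{"dx":-0.03,"dy":-0.01,"dz":-0.1,"rx":0,"ry":0,"rz":0},{"dx":-0.08,"dy":-0.02,"dz":-0.11,"rx":0,"ry":0,"rz":0}]'

```text
time: 19.05
position: [0.4981, 0.1396, 0.3008]
tool_rot: [0.732, 0.682, 0.003, 0.003]
ft_force: [-0.0, -0.4, 0.5]
grip_width: 0.0005
```

Request:
step_arm --targets '[{"dx":-0.04,"dy":-0.02,"dz":0,"rx":0,"ry":0,"rz":0},{"dx":-0.08,"dy":-0.04,"dz":0,"rx":0,"ry":0,"rz":0},{"dx":-0.1,"dy":-0.05,"dz":0,"rx":0,"ry":0,"rz":0},{"dx":-0.1,"dy":-0.05,"dz":0,"rx":0,"ry":0,"rz":0},{"dx":-0.1,"dy":-0.05,"dz":0,"rx":0,"ry":0,"rz":0}]'

```text
time: 19.68
position: [0.4418, 0.0438, 0.3008]
tool_rot: [0.732, 0.682, 0.003, 0.003]
ft_force: [0.3, -0.2, -0.3]
grip_width: 0.0003
```

```bash
python3 - <<'E'
from rig import viewer,telemetry
import cv2,numpy as np
for n in("top","side"):
    k=viewer.camera(n); np.savez(n+"4.npz",**k); cv2.imwrite(f"pics/{n}4.png",k["img"])
k=dict(np.load("side4.npz"))
vv,uu=np.mgrid[0:480,0:640]
p=cv2.undistortPoints(np.stack([uu,vv],-1).reshape(-1,1,2).astype(float),k["K"],np.array([k["k1"].item(),0,0,0]))[:,0]
z=k["depth"].ravel();W=(np.c_[p*z[:,None],z]-k["t"])@k["R"]
m=(z>0)&(abs(W[:,0]-.523)<.03)&(abs(W[:,1]-.218)<.035)&(W[:,2]>.12)&(W[:,2]<.2)
P=W[m]; print(m.sum(),P.max(0),np.percentile(P[:,2],95), np.median(P,0))
T=P[P[:,2]>P[:,2].max()-.006]; print(np.polyfit(T[:,1],T[:,2],1),T[:,1].min(),T[:,1].max(),T[:,0].min(),T[:,0].max())
print(telemetry.get_obs()["time"])
E
```

```text
235 [0.53158026 0.24343225 0.17201073] 0.17097961324086886 [0.52104601 0.19666226 0.15517678]
[0.01577555 0.16648768] 0.1890714160463435 0.24325915241484097 0.5162090837834488 0.5315802644033356
19.775
```

View pics/side4.png

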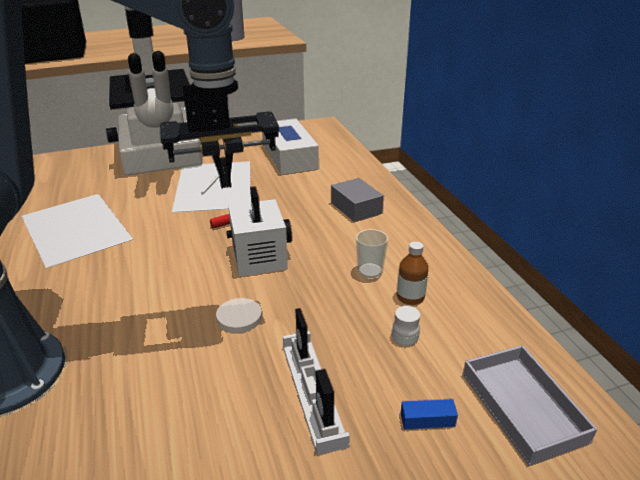

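View pics/top4.png

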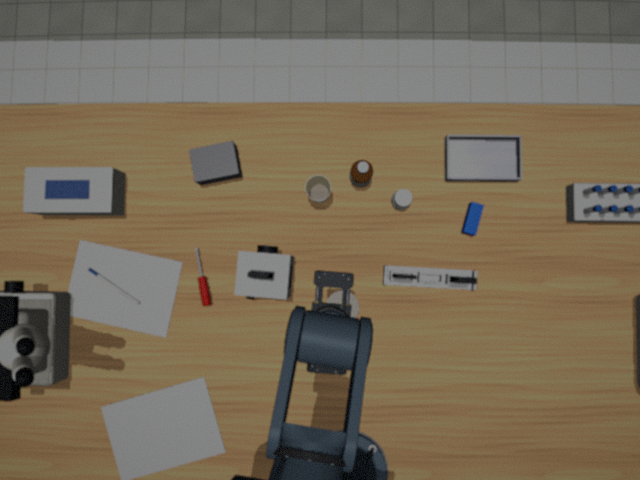

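```bash
python3 - <<'E'
import cv2,numpy as np
for n in("top4","side4"):
    k=dict(np.load(n+".npz"))
    vv,uu=np.mgrid[0:480,0:640]
    p=cv2.undistortPoints(np.stack([uu,vv],-1).reshape(-1,1,2).astype(float),k["K"],np.array([k["k1"].item(),0,0,0]))[:,0]
    z=k["depth"].ravel();W=(np.c_[p*z[:,None],z]-k["t"])@k["R"]
    for x,y,h in((.523,.218,.170),(.5218,-.1395,.107),(.5137,-.289,.107)):
        m=(z>0)&(abs(W[:,0]-x)<.012)&(abs(W[:,1]-y)<.022)&(abs(W[:,2]-h)<.004)
        P=W[m]; c=np.polyfit(P[:,1]-y,P[:,2],1); print(n,m.sum(),np.median(P,0).round(4),"slope deg",np.degrees(c[0]).round(2),"sd",np.std(P[:,2]-np.polyval(c,P[:,1]-y)).round(5))
a=cv2.imread("pics/top0.png").astype(int);b=cv2.imread("pics/top4.png").astype(int)
E
```

```text
top4 99 [0.5228 0.2175 0.1697] slope deg -0.26 sd 0.00179
top4 70 [ 0.5223 -0.141   0.1071] slope deg -0.44 sd 0.00183
top4 106 [ 0.5136 -0.287   0.1068] slope deg -0.54 sd 0.00161
side4 60 [0.5236 0.2177 0.1701] slope deg 0.74 sd 0.00114
side4 107 [ 0.5213 -0.1404  0.107 ] slope deg 0.03 sd 0.00127
side4 253 [ 0.5137 -0.2898  0.1076] slope deg 0.66 sd 0.00118
```

Plate level (slopes within the noise, same as those standing in the rack), other plates upright, bystanders unmoved. Handing in.

```bash
python3 -c "
from rig import robot;print(robot.hand_in())"
```

```text
the job is handed in; nothing more can be done
None
```

The 13 mm plate is in the lamp house pocket, pressed home on the stop and let go, and I handed the job in at about 20 s. `hand_in` gives no verdict, and the seat and pad readings are not in the state I get. "Fully home" therefore rests on force and height.

- **Pinching:** I pinched all three plates at 3 N. They read 10.1 mm in the bay at the +y end as seen on the bench, 13.0 mm in the middle bay and 15.8 mm in the -y bay.
- **Fitting:** the middle plate went in with 6–10 N past the spring pad. It met a hard stop about 35 mm below the mouth and did not move further under about 17 N.
- **Check after letting go:** I pressed the top edge again with closed fingers at about 12 N and it did not move. The top stands at 0.170 m by touch and in both cameras.
- **Level:** the two cameras gave the plate's tilt with opposite signs (-0.3° and +0.7°). That is within the noise, since the plates in the rack read much the same.
- **Rest of the bench:** in the last pictures the 10 and 16 mm plates stand in the rack with their tops at 107 mm. Nothing else appears to have moved; the arm partly hides the petri dish in the top view, but the side view shows it in place. The arm was clear of everything at hand-in.

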